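Scrub the colour jar and index its carriage to the next hole

ROBOT

A 6-joint arm with a two-finger parallel gripper is mounted at the origin on the work surface. World frame = base frame: x ahead of the robot, y to its left, z up, the work surface at z = 0. Lengths are in mm, angles in degrees, forces in N, time in s.
With the tool pointing down it reaches from about 350 to 850 mm from the base axis. Payload 8.1 kg.
Tool frame: the origin (TCP) lies on the mounting face of the last link; the fingertips stand 173 mm ahead of it and the grasp point (between the pads) lies 155 mm ahead of it; z points along the fingers, y is the direction in which the jaws open and shut (so a half turn about z gives the same grasp; the last joint's range is limited). The gripper opens to 85 mm and grips with 20 to 120 N. Pads are 22 mm wide; open, the fingers measure 114 mm over their backs; the gripper's body (76 mm by 85 mm) begins 54 mm behind the grasp point. The pads swing forward as they close: fully open they stand 13 mm farther back than shut.
Start: joints at [-78.174, 7.471, 85.268, -0, 87.261, -4.893], TCP at [172.626, -574.636, 404.692] pointing down, gripper open.
Joint ranges: [-169.43, 169.43], [-51.17, 129.36], [1.28, 143.12], [-76.62, 256.62], [0, 156.53], [-152.29, 152.29]. Speed limits (degrees/s): [136.94, 136.94, 159.86, 180, 180, 180].

INTERFACE

Orientations are given as [roll, pitch, yaw] about the fixed x, y, z axes, in that order (R = Rz(yaw) Ry(pitch) Rx(roll)).
In Python, from bench import * gives the robot as it stands.
- The arm moves only by the shell command python3 -m jog 'ROWS' [FORCE]. ROWS is JSON, a list of rows, each an object of numbers: "tx", "ty", "tz": the shift along the tool's x, y, z as a fraction of full scale; "ax", "ay", "az": the turn, a rotation vector about the tool's x, y, z as a fraction of full scale; "hand": the opening, from 0 (shut) to 1 (fully open). A call has 1 to 5 rows; each row is the pose to reach, as a shift and turn from the pose commanded when the call began, along the tool's axes at that moment; what a row does not reach only later rows make up. Full scale, the value 1, is 150 mm for a shift and 45 degrees for a turn. A row lasts 1/12 s, in which the tool goes at most 41.7 mm and 7.16 degrees, less where a joint would pass 70% of its speed; a pose out of reach is approached as far as the arm can. A call with a number of a shift or a turn outside -1 to 1 is refused whole. A call with a gripper value outside its range is refused whole. The fingers move at their own pace and stop on an object; FORCE is the grip in N (left out, the last holds). Time passes only in rows, so rows that repeat a pose let the fingers close. It gives the time, the measured TCP pose, the force and the opening at its end, in the units of the state.
- sense(): the state, without advancing time (a new reading comes with each control period).
- snapshot(name): name is "side" or "top"; returns a dict with "pixels" (420x560x3 uint8, red, green, blue), "z_map" (420x560 float32, mm along the optical axis (not along the pixel's ray), 0 where there is no reading), "intrinsics" (3x3 intrinsics, pixels), "R" (3x3) and "t" (3): a world point X has camera coordinates R X + t. Camera axes: x right, y down, z forward; pixel columns grow to the right and rows downward; lengths in mm; the calibration is good to about 2 mm. A picture is of the moment at which its call begins.
- hand_in(): hands the job in, once; it reports no verdict.
The state is a dict: "time": time; "joint_pos": joint angles; "qd": joint speeds; "joint_efforts": joint torques, N m; "tool_pos": TCP position; "tcp_rot": TCP orientation; "ft_force": force on the tool from outside, world axes, zero at the start; "wrist_torque": the same for the moment, N m; "finger_gap": finger opening in mm.
Only numpy, scipy, OpenCV 4.12 (cv2) and the standard library are available. Lean on these libraries where they do the work, as an engineer would, in place of code of your own. Each camera call takes 0.05 s, during which the arm holds its last target.

TASK

At the jar-washing rail, take the wooden grip of the long brush and work the brush up and down in the clear jar, two full strokes, leaving it down on the jar floor. Then pull up the round black knob of the carriage's lock plunger, slide the carriage on to the very next hole to the left (the way the free holes lead, away from the jar; not past that hole), and press the knob fully down on its boss so that the pin is home in that hole. The knob springs back a little when let go, so finish still gripping it and holding it down; leave the other things on the table alone.

Things in the scene. Friction and masses are not known exactly. Their poses are not given: they have to be found in the camera images.
- rail: fixed steel bar 40 wide x 440 long, a row of 13 mm holes 60 mm apart, on a wooden board 130 x 480 x 15 mm; place and turn vary. Origin: centre of the board's underside, on the table. Its y axis runs along the rail the way the carriage must go (leftwards seen from the robot), z up. Bar top 35 mm above the origin. Carriage, brush, plunger and holes all lie over its centre line
- jar_lid (a point): top centre of the aluminium lid (76 mm dia; a small collar round the brush) of the clear jar, 72 mm dia x 120 high, 189 mm above the table. The jar is fixed on the trailing end of the aluminium carriage (60 wide x 205 long, top face 47 mm above the table); the lock plunger stands at the leading end, 125 mm from the jar's axis
- next_hole (a point): mouth centre of the hole in the bar's top face into which the lock pin must go: the next one along the rail's +y from where the carriage starts
- carriage (a joint): position of the carriage along the rail's +y, m: about 0 at the start hole, 0.060 with the pin centred in the next hole; the pin has 1.5 mm of play each way in a hole. Slides with 1 to 2 N of friction when the pin is out of the holes; locked while the pin is in one
- brush (a joint): height of the long brush above its lowest place, m: 0 = bristle head on the jar floor, 0.066 = head under the lid. It slides straight up and down through the lid with about 2 N of friction and stays where it is left; starts 2 to 22 mm up. A full stroke goes above 0.04 and back below 0.01
- brush_grip (a point): centre of the brush's upright round wooden grip, 23 mm dia, 22 mm of it below and 28 mm above this point; 30 mm above the lid's top when the brush is down; moves with the brush
- lock_knob: round black knob of the lock plunger, 28 mm dia x 22 mm high, axis vertical, origin at its centre (89 mm above the table when home, about 94 when left alone). Under it is a steel boss 22 mm dia, its top 77 mm above the table; it sits on a 34 mm dia foot whose top is 56 mm above the table
- plunger (a joint): lift of the lock plunger above home, m: 0 = knob down on its boss, pin 14 mm deep in the hole; left alone it floats at 0.005 (still locking); from 0.014 the round-ended pin is clear of the bar and rides on it; stop at 0.024. Spring 0.7 N/mm about the floating place: 4 N to press home, 10 N to hold at 0.020
- dish: shallow white ceramic bowl, 80 dia x 28 high mm, a bystander, loose; origin at the centre of its underside
- weight: dark steel cylinder, 40 dia x 30 high mm, a bystander, loose; origin at the centre of its underside
- cup: small ceramic cup, 60 dia x 40 high mm, a bystander, loose; origin at the centre of its underside
- jar_a: closed glass jar, 72 dia x 85 high mm, a bystander, loose; origin at the centre of its underside
- jar_b: closed stoneware-coloured jar, 72 dia x 85 high mm, a bystander, loose; origin at the centre of its underside
- flat_brush: wooden hand brush lying flat, about 200 mm, a bystander, loose; origin at the centre of its underside (roughly)
- carved_block: wooden block 140 x 100 x 22 mm, a bystander, loose; origin at the centre of its underside

How it is judged (in metres and radians):
On the way, in this order (a step that is already met when the one before it is completed fails the run):
1. brush drawn up in the jar (over 40 mm) (value of joint brush above 0.04 m), for 0.05 s.
2. brush down again (under 10 mm) (value of joint brush below 0.01 m), for 0.05 s.
3. brush drawn up a second time (value of joint brush above 0.04 m), for 0.05 s.
4. brush down again, carriage still in its first hole (value of joint brush below 0.01 m and value of joint carriage between -0.006 and 0.006 m), for 0.05 s.
5. lock plunger pulled clear of the bar by the fingers at the first hole (value of joint plunger above 0.0145 m and value of joint carriage between -0.006 and 0.006 m and contact force between the fingers and lock_knob above 1 N), for 0.05 s.
6. carriage at the next hole (value of joint carriage between 0.056 and 0.064 m), for 0.05 s.
At the end, for the whole second after the job is handed in: The carriage is at the next hole (within 4 mm), the fingers are on the lock knob with more than 2 N and hold the plunger down within 2 mm of home against its spring, and the brush is down within 10 mm of the jar floor (all of step 6 and value of joint plunger below 0.002 m and value of joint brush below 0.01 m and contact force between the fingers and lock_knob above 2 N); the arm keeps its last pose, push and grip.
It fails at once if the carriage runs past the next hole (by more than 20 mm) (value of joint carriage above 0.08 m).
It fails at once if a bystander is moved by more than 30 mm (distance of any of dish, weight, cup, jar_a, jar_b, flat_brush, carved_block from where it was at the start of the episode above 0.03 m).
It also fails if it takes over 50 s, if anything falls off the work surface, if the arm or the gripper's body presses on something with over 40 N, if the wrist force passes 120 N, or if a joint passes its speed limit or range.

## Working session

There is one attempt and no reset: what is moved stays moved. The work goes in short steps, Python scripts to look and compute and a shell command to move; the robot and the scene stay as the last step left them, time stands still between calls to the robot, and variables do not carry over. Pictures are saved under pics/ and viewed, and the job is handed in when it is done.

```bash
ls; mkdir -p pics; python3 - <<'E'
from bench import *
import cv2,numpy as np
for n in("side","top"):
    s=snapshot(n); cv2.imwrite(f"pics/{n}0.png",s["pixels"][:,:,::-1]); np.savez(f"{n}0.npz",**s)
    print(n,s["intrinsics"],s["R"],s["t"])
print(sense())
E
```

```text
pics
side [[385.4577169    0.         272.97125642]
 [  0.         385.4577169  209.76707198]
 [  0.           0.           1.        ]] [[-0.71792943 -0.69611302  0.00200156]
 [-0.53243591  0.54726584 -0.64576475]
 [ 0.44842986 -0.46467922 -0.76353381]] [ 405.27883625  395.13812701 1074.13998498]
top [[401.33021141   0.         276.52466516]
 [  0.         401.33021141 212.56670756]
 [  0.           0.           1.        ]] [[-0.01270553 -0.99990692 -0.00497223]
 [-0.99811709  0.0129809  -0.05994805]
 [ 0.06000702  0.0042012  -0.99818911]] [  27.98016192  581.45169977 1096.00703069]
{'time': 0.1, 'joint_pos': array([-7.81716671e+01,  7.50979709e+00,  8.53266420e+01,  2.79219599e-03,
        8.72610725e+01, -4.89571314e+00]), 'qd': array([-0.0004201 , -0.07717415, -0.01699076,  0.03802633, -0.06717328,
        0.01368794]), 'joint_efforts': array([ 1.81378949e-03, -5.70952606e+01, -5.01940763e+01, -1.26721593e-04,
        8.13712104e-03,  5.16324349e-05]), 'tool_pos': array([ 172.61553705, -574.40180151,  403.72481088]), 'tcp_rot': array([-1.79903082e+02, -1.11004671e-02,  1.67239009e+01]), 'ft_force': array([ 0.48252993, -0.18594697,  0.05104697]), 'wrist_torque': array([-0.04686415,  0.02535551,  0.02814136]), 'finger_gap': 85.53580238210323}
```

View pics/side0.png

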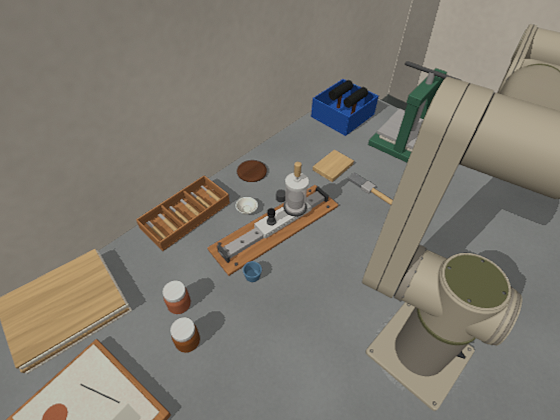

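View pics/top0.png

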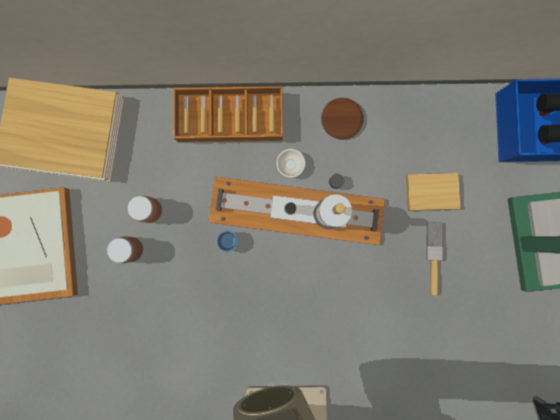

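```bash
python3 - <<'E'
import cv2,numpy as np
a=np.load("top0.npz")["pixels"][160:260,195:405]; b=np.load("side0.npz")["pixels"][145:285,195:355]
A=cv2.resize(a,None,fx=3.8,fy=3.8,interpolation=cv2.INTER_NEAREST)
B=cv2.resize(b,None,fx=4.2,fy=4.2,interpolation=cv2.INTER_NEAREST)
cv2.imwrite("pics/topc.png",A[:,:,::-1]);cv2.imwrite("pics/sidec.png",B[:,:,::-1])
E
```

```text
(no output)
```

View pics/topc.png

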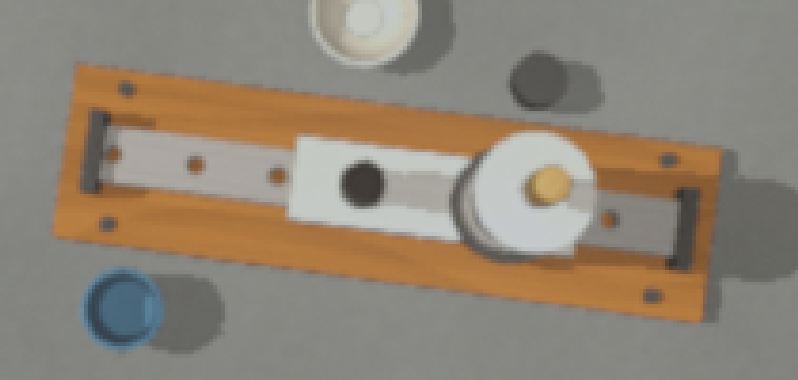

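View pics/sidec.png

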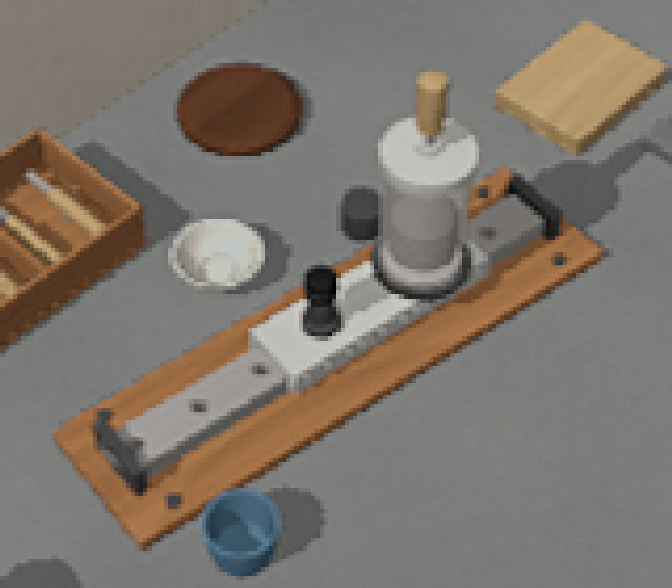

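```bash
cat > h.py <<'E'
import numpy as np,cv2
def ray(s,u,v):
    d=s["R"].T@np.linalg.inv(s["intrinsics"])@np.array([u,v,1.]); o=-s["R"].T@s["t"]; return o,d
def onz(s,u,v,z):
    o,d=ray(s,u,v); return o+d*(z-o[2])/d[2]
def tri(s1,p1,s2,p2):
    o1,d1=ray(s1,*p1);o2,d2=ray(s2,*p2)
    k=np.linalg.lstsq(np.c_[d1,-d2],o2-o1,rcond=None)[0]
    a=o1+d1*k[0];b=o2+d2*k[1]; return (a+b)/2,np.linalg.norm(a-b)
def proj(s,X):
    c=s["R"]@X+s["t"]; p=s["intrinsics"]@c; return p[:2]/p[2]
E
python3 - <<'E'
import numpy as np,cv2
from h import *
t=dict(np.load("top0.npz"));s=dict(np.load("side0.npz"))
np.set_printoptions(precision=1,suppress=True)
def hsv(i): return cv2.cvtColor(i["pixels"],cv2.COLOR_RGB2HSV)
def cc(m,box):
    x0,y0,x1,y1=box; k=np.zeros_like(m);k[y0:y1,x0:x1]=m[y0:y1,x0:x1]
    n,l,st,c=cv2.connectedComponentsWithStats(k.astype(np.uint8)); i=1+np.argmax(st[1:,4]); return l==i,st[i],c[i]
H=hsv(t)
m=(H[...,0]<17)&(H[...,1]>120)&(H[...,2]>60)
k,st,c=cc(m,(200,170,395,250))
cnt=max(cv2.findContours(k.astype(np.uint8),0,2)[0],key=cv2.contourArea)
W=np.array([onz(t,u,v,15)[:2] for u,v in cnt[:,0]],np.float32)
print("board",cv2.minAreaRect(W))
k,st,c=cc(H[...,2]<75,(280,198,302,220)); print("knob",st,c,onz(t,*c,105),onz(t,*c,100))
m=(H[...,1]<30)&(H[...,2]>185)
k,st,c=cc(m,(319,190,354,230)); print("lid",st,c); cnt=max(cv2.findContours(k.astype(np.uint8),0,2)[0],key=cv2.contourArea)
(cc_,r)=cv2.minEnclosingCircle(cnt); print(cc_,r,onz(t,*cc_,189))
k,st,c=cc((H[...,0]<28)&(H[...,0]>12)&(H[...,1]>80),(325,200,352,220)); print("grip top",st,c)
gt=c
H2=hsv(s)
k,st,c=cc((H2[...,0]<28)&(H2[...,0]>8)&(H2[...,1]>70),(288,155,310,182)); print("grip side",st,c)
vs,us=np.nonzero(k);print(vs.min(),vs.max(),us[vs==vs.min()],us[vs<vs.min()+5].mean())
print("grip top z depth", np.unique(t["z_map"][int(gt[1])-2:int(gt[1])+3,int(gt[0])-2:int(gt[0])+3]))
z=t["z_map"][int(gt[1]),int(gt[0])]
o,d=ray(t,*gt); P=o+d*z; print("griptop pt",P)
for zz in(220,260,270,280): print(zz,onz(t,*gt,zz),proj(s,onz(t,*gt,zz)))
k,st,c=cc(H2[...,2]<60,(262,205,282,222)); print("knob side",st,c)
E
```

```text
board ((587.8048706054688, -34.69976806640625), (476.7242736816406, 127.23698425292969), 81.69529724121094)
knob [286 203   9  10  77] [290.1 207.8] [588.4 -14.8 105. ] [588.7 -15.  100. ]
lid [320 195  31  31 584] [333.5 210.3]
(335.5, 210.1666717529297) 15.820265769958496 [ 575.3 -118.6  189. ]
grip top [333 204  12  10  87] [338.8 208.4]
grip side [294 162   8  15  96] [297.  168.6]
162 176 [295 296 297 298 299 300] 297.29411764705884
grip top z depth [872.5 872.5 872.7 872.9 873.1 873.3 873.5 873.5 873.9 874.2 874.7 874.9
 874.9 875.1 875.3 875.4 875.4 875.5 875.6 875.7 876.  876.5 877.  877.5
 877.6]
griptop pt [ 574.8 -116.4  255.8]
220 [ 577.2 -121.8  220. ] [297.  171.6]
260 [ 574.5 -115.8  260. ] [297.  163.7]
270 [ 573.8 -114.2  270. ] [297.  161.6]
280 [ 573.1 -112.7  280. ] [297.  159.5]
knob side [267 208   9  14  88] [271.  215.1]
```

```bash
python3 - <<'E'
import numpy as np,cv2
from h import *
t=dict(np.load("top0.npz"));s=dict(np.load("side0.npz"))
np.set_printoptions(precision=1,suppress=True,linewidth=200)
print(tri(t,(290.1,207.8),s,(271,215.1)))
def pts(c,box):
    x0,y0,x1,y1=box; v,u=np.mgrid[y0:y1,x0:x1]; z=c["z_map"][y0:y1,x0:x1].ravel()
    P=np.c_[u.ravel(),v.ravel(),np.ones(z.size)]@np.linalg.inv(c["intrinsics"]).T*z[:,None]
    return (P-c["t"])@c["R"]
for n,c,b,(z0,z1) in[("knob top",t,(280,198,305,222),(97,112)),("knob side",s,(258,198,290,235),(80,112)),("lid top",t,(312,188,362,235),(180,197)),("lid side",s,(275,165,320,195),(184,197)),
  ("grip top",t,(325,195,355,225),(235,275)),("grip side",s,(285,155,312,185),(210,275)),("carr top",t,(262,190,360,235),(42,52)),("carr side",s,(240,180,320,250),(42,52))]:
    P=pts(c,b);k=P[(P[:,2]>z0)&(P[:,2]<z1)]
    if len(k): print(n,len(k),k.mean(0),k.min(0),k.max(0))
# holes in top bar
for u,v in[(113,154),(195,165),(278,176),(610,218)]: print(onz(t,195+u/3.8-.5,160+v/3.8-.5,35))
for u,v in[(288,220),(295,137),(573,255)]: print("carr corner",onz(t,195+u/3.8-.5,160+v/3.8-.5,47))
E
```

```text
(array([589.4, -15.6,  85.3]), np.float64(0.678365862562823))
knob top 93 [590.6 -14.9 104.7] [577.7 -27.4  98.1] [603.5  -1.7 109. ]
knob side 100 [587.6 -34.9  99.7] [570.7 -91.1  80.2] [605.6  -3.3 111.3]
lid top 598 [ 575.7 -117.6  182.4] [ 540.6 -156.6  180. ] [612.  -82.9 192.8]
lid side 79 [ 572.8 -117.2  186.4] [ 540.9 -152.1  184. ] [609.6 -84.2 196. ]
grip top 97 [ 575.6 -117.7  253.4] [ 564.9 -128.7  235.9] [ 587.1 -107.6  258.9]
grip side 97 [ 573.7 -115.7  239.2] [ 565.9 -129.   210.3] [ 586.6 -106.9  260.4]
carr top 838 [588.3 -28.2  47.2] [ 539.1 -163.8   42.1] [625.2  35.4  51.9]
carr side 458 [585.1 -39.7  47.4] [ 536.9 -258.6   42.2] [629.3  36.7  52. ]
[617.  163.1  35. ]
[608.2 104.1  35. ]
[599.5  44.4  35. ]
[ 566.2 -193.4   35. ]
carr corner [567.2  37.4  47. ]
carr corner [626.3  31.7  47. ]
carr corner [ 539.7 -164.3   47. ]
```

```bash
cat > go.py <<'E'
import sys,numpy as np
from bench import *
from scipy.spatial.transform import Rotation as Ro
s=sense(); T=np.array(eval(sys.argv[1]),float); yaw=float(sys.argv[2]) if len(sys.argv)>2 else 81.8
R=Ro.from_euler("xyz",s["tcp_rot"],degrees=True)
d=R.inv().apply(T-s["tool_pos"])
w=(R.inv()*Ro.from_euler("xyz",[180,0,yaw],degrees=True)).as_rotvec(degrees=True)
np.set_printoptions(precision=2,suppress=True)
print("t",round(s["time"],2),"pos",s["tool_pos"],"rot",s["tcp_rot"],"F",s["ft_force"],"gap",round(s["finger_gap"],1))
print("delta mm",d,"frac",np.round(d/150,4),"rot deg",w,"frac",np.round(w/45,4))
E
python3 go.py "[575.5,-117.5,460]"
```

```text
t 0.1 pos [ 172.62 -574.4   403.72] rot [-179.9    -0.01   16.72] F [ 0.48 -0.19  0.05] gap 85.5
delta mm [ 517.33 -321.74  -55.63] frac [ 3.45 -2.14 -0.37] rot deg [ -0.08  -0.06 -65.08] frac [-0.   -0.   -1.45]
```

```bash
python3 -m jog '[{"tx":0.1,"ty":-0.06,"tz":-0.12,"az":-0.1,"hand":1},{"tx":0.3,"ty":-0.18,"tz":-0.24,"az":-0.25},{"tx":0.5,"ty":-0.31,"tz":-0.37,"az":-0.4},{"tx":0.7,"ty":-0.43,"tz":-0.37,"az":-0.55},{"tx":0.9,"ty":-0.56,"tz":-0.37,"az":-0.7}]' 40; python3 go.py "[575.5,-117.5,460]"
```

```text
t 0.1 pos [ 172.62 -574.4   403.72] rot [-179.9    -0.01   16.72] F [ 0.48 -0.19  0.05] gap 85.5
delta mm [ 517.33 -321.74  -55.63] frac [ 3.45 -2.14 -0.37] rot deg [ -0.08  -0.06 -65.08] frac [-0.   -0.   -1.45]invalid input at $[0]: expected keys tx, ty, tz, ax, ay, az, hand
```

All seven keys are needed.

```bash
python3 -m jog '[{"tx":0.1,"ty":-0.06,"tz":-0.12,"ax":0,"ay":0,"az":-0.1,"hand":1},{"tx":0.3,"ty":-0.18,"tz":-0.24,"ax":0,"ay":0,"az":-0.25,"hand":1},{"tx":0.5,"ty":-0.31,"tz":-0.37,"ax":0,"ay":0,"az":-0.4,"hand":1},{"tx":0.7,"ty":-0.43,"tz":-0.37,"ax":0,"ay":0,"az":-0.55,"hand":1},{"tx":0.9,"ty":-0.56,"tz":-0.37,"ax":0,"ay":0,"az":-0.7,"hand":1}]' 40; python3 go.py "[575.5,-117.5,460]"
```

```text
time: 0.52
tool_pos: [278.5, -454.4, 461.6]
tcp_rot: [179.9, 0.1, 48.5]
ft_force: [0.6, 0.1, -0.3]
finger_gap: 85.4
t 0.52 pos [ 278.51 -454.44  461.62] rot [179.86   0.05  48.51] F [ 0.61  0.13 -0.33] gap 85.4
delta mm [449.15  -0.75   1.21] frac [ 2.99 -0.01  0.01] rot deg [  0.12   0.09 -33.29] frac [ 0.    0.   -0.74]
```

```bash
python3 -m jog '[{"tx":0.2,"ty":0,"tz":0,"ax":0,"ay":0,"az":-0.15,"hand":1},{"tx":0.4,"ty":0,"tz":0,"ax":0,"ay":0,"az":-0.3,"hand":1},{"tx":0.6,"ty":0,"tz":0,"ax":0,"ay":0,"az":-0.45,"hand":1},{"tx":0.8,"ty":0,"tz":0,"ax":0,"ay":0,"az":-0.6,"hand":1},{"tx":1,"ty":0,"tz":0,"ax":0,"ay":0,"az":-0.74,"hand":1}]'; python3 go.py "[575.5,-117.5,460]"
```

```text
time: 0.93
tool_pos: [378.4, -342.2, 459.8]
tcp_rot: [-180.0, -0.0, 81.9]
ft_force: [0.2, -0.5, 0.4]
finger_gap: 85.5
t 0.93 pos [ 378.38 -342.15  459.8 ] rot [-179.97   -0.02   81.86] F [ 0.24 -0.5   0.38] gap 85.5
delta mm [250.31 163.3   -0.18] frac [ 1.67  1.09 -0.  ] rot deg [-0.03 -0.02  0.06] frac [-0. -0.  0.]
```

```bash
python3 -m jog '[{"tx":0.2,"ty":0.13,"tz":0,"ax":0,"ay":0,"az":0,"hand":1},{"tx":0.4,"ty":0.26,"tz":0,"ax":0,"ay":0,"az":0,"hand":1},{"tx":0.6,"ty":0.39,"tz":0,"ax":0,"ay":0,"az":0,"hand":1},{"tx":0.8,"ty":0.52,"tz":0,"ax":0,"ay":0,"az":0,"hand":1},{"tx":1,"ty":0.65,"tz":0,"ax":0,"ay":0,"az":0,"hand":0.8}]'; python3 go.py "[575.5,-117.5,460]"
```

```text
time: 1.35
tool_pos: [497.0, -207.9, 459.8]
tcp_rot: [-180.0, -0.0, 81.5]
ft_force: [-0.2, -1.5, -0.2]
finger_gap: 75.4
t 1.35 pos [ 497.04 -207.92  459.81] rot [-179.97   -0.01   81.52] F [-0.16 -1.5  -0.25] gap 75.4
delta mm [101.    64.26  -0.21] frac [ 0.67  0.43 -0.  ] rot deg [-0.03 -0.01 -0.28] frac [-0.   -0.   -0.01]
```

```bash
python3 -m jog '[{"tx":0.2,"ty":0.13,"tz":0,"ax":0,"ay":0,"az":0,"hand":0.7},{"tx":0.4,"ty":0.26,"tz":0,"ax":0,"ay":0,"az":0,"hand":0.7},{"tx":0.55,"ty":0.36,"tz":0,"ax":0,"ay":0,"az":0,"hand":0.7},{"tx":0.67,"ty":0.44,"tz":0,"ax":0,"ay":0,"az":0,"hand":0.7},{"tx":0.67,"ty":0.44,"tz":0,"ax":0,"ay":0,"az":0,"hand":0.7}]'; python3 go.py "[575.5,-117.5,388]"
```

```text
time: 1.77
tool_pos: [578.1, -116.6, 459.2]
tcp_rot: [-179.9, -0.1, 81.7]
ft_force: [1.1, -1.0, -0.1]
finger_gap: 59.5
t 1.77 pos [ 578.13 -116.59  459.16] rot [-179.95   -0.09   81.73] F [ 1.14 -0.98 -0.12] gap 59.5
delta mm [-1.4  -2.41 71.16] frac [-0.01 -0.02  0.47] rot deg [-0.05 -0.09 -0.07] frac [-0. -0. -0.]
```

```bash
python3 -m jog '[{"tx":-0.01,"ty":-0.015,"tz":0.12,"ax":0,"ay":0,"az":0,"hand":0.7},{"tx":-0.01,"ty":-0.015,"tz":0.24,"ax":0,"ay":0,"az":0,"hand":0.7},{"tx":-0.01,"ty":-0.015,"tz":0.36,"ax":0,"ay":0,"az":0,"hand":0.7},{"tx":-0.01,"ty":-0.015,"tz":0.45,"ax":0,"ay":0,"az":0,"hand":0.7},{"tx":-0.01,"ty":-0.015,"tz":0.47,"ax":0,"ay":0,"az":0,"hand":0.7}]'; python3 go.py "[575.5,-117.5,388]"
python3 - <<'E'
from bench import *
import cv2,numpy as np
s=snapshot("side"); cv2.imwrite("pics/s1.png",cv2.resize(s["pixels"][120:285,195:395],None,fx=3.6,fy=3.6)[:,:,::-1])
E
```

```text
time: 2.18
tool_pos: [572.9, -121.2, 386.1]
tcp_rot: [-179.7, -0.0, 81.5]
ft_force: [0.4, 0.4, -0.5]
finger_gap: 59.8
t 2.18 pos [ 572.86 -121.17  386.11] rot [-179.7    -0.04   81.5 ] F [ 0.39  0.36 -0.54] gap 59.8
delta mm [ 4.02  2.06 -1.9 ] frac [ 0.03  0.01 -0.01] rot deg [-0.3  -0.04 -0.3 ] frac [-0.01 -0.   -0.01]
```

View pics/s1.png

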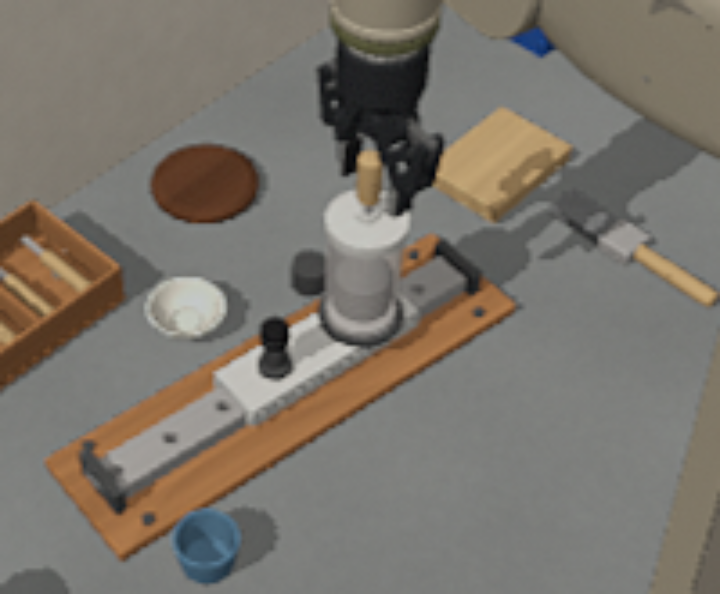

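The picture shows the open fingers around the wooden grip (about (368,178) in the crop), above the lid. I'll let the arm settle to read its true pose.

```bash
python3 -m jog '[{"tx":0,"ty":0,"tz":0,"ax":0,"ay":0,"az":0,"hand":0.6},{"tx":0,"ty":0,"tz":0,"ax":0,"ay":0,"az":0,"hand":0.6},{"tx":0,"ty":0,"tz":0,"ax":0,"ay":0,"az":0,"hand":0.6}]'; python3 go.py "[575.7,-117.5,388]"
```

```text
time: 2.48
tool_pos: [574.3, -121.2, 391.3]
tcp_rot: [179.9, 0.0, 81.5]
ft_force: [0.7, 0.5, 1.2]
finger_gap: 50.8
t 2.48 pos [ 574.25 -121.21  391.28] rot [179.87   0.02  81.51] F [0.65 0.54 1.24] gap 50.8
delta mm [3.89 0.88 3.28] frac [0.03 0.01 0.02] rot deg [ 0.13  0.02 -0.29] frac [ 0.    0.   -0.01]
```

```bash
python3 -m jog '[{"tx":0.026,"ty":0.006,"tz":0.015,"ax":0,"ay":0,"az":-0.006,"hand":0.6},{"tx":0.026,"ty":0.006,"tz":0.015,"ax":0,"ay":0,"az":-0.006,"hand":0.6},{"tx":0.026,"ty":0.006,"tz":0.015,"ax":0,"ay":0,"az":-0.006,"hand":0.6}]'; python3 go.py "[575.7,-117.5,388]"
```

```text
time: 2.73
tool_pos: [575.5, -117.0, 387.7]
tcp_rot: [180.0, -0.0, 81.8]
ft_force: [0.1, 0.3, -0.6]
finger_gap: 51.1
t 2.73 pos [ 575.49 -117.02  387.68] rot [179.98  -0.    81.82] F [ 0.06  0.3  -0.63] gap 51.1
delta mm [-0.45  0.28 -0.32] frac [-0.  0. -0.] rot deg [ 0.02 -0.    0.02] frac [ 0. -0.  0.]
```

```bash
python3 -m jog '[{"tx":0,"ty":0,"tz":0,"ax":0,"ay":0,"az":0,"hand":0},{"tx":0,"ty":0,"tz":0,"ax":0,"ay":0,"az":0,"hand":0},{"tx":0,"ty":0,"tz":0,"ax":0,"ay":0,"az":0,"hand":0},{"tx":0,"ty":0,"tz":0,"ax":0,"ay":0,"az":0,"hand":0},{"tx":0,"ty":0,"tz":0,"ax":0,"ay":0,"az":0,"hand":0}]' 40; python3 go.py "[575.7,-117.5,388]"
```

```text
time: 3.15
tool_pos: [576.7, -117.4, 388.5]
tcp_rot: [179.7, 0.0, 81.8]
ft_force: [10.6, -1.4, -1.3]
finger_gap: 22.2
t 3.15 pos [ 576.67 -117.43  388.46] rot [179.68   0.01  81.8 ] F [10.59 -1.43 -1.34] gap 22.2
delta mm [-0.21 -0.95  0.45] frac [-0.   -0.01  0.  ] rot deg [ 0.32  0.01 -0.  ] frac [ 0.01  0.   -0.  ]
```

```bash
python3 -m jog '[{"tx":0,"ty":0.008,"tz":-0.08,"ax":0,"ay":0,"az":0,"hand":0},{"tx":0,"ty":0.008,"tz":-0.18,"ax":0,"ay":0,"az":0,"hand":0},{"tx":0,"ty":0.008,"tz":-0.28,"ax":0,"ay":0,"az":0,"hand":0},{"tx":0,"ty":0.008,"tz":-0.31,"ax":0,"ay":0,"az":0,"hand":0},{"tx":0,"ty":0.008,"tz":-0.31,"ax":0,"ay":0,"az":0,"hand":0}]'; python3 go.py "[575.7,-117.5,388]"
python3 - <<'E'
from bench import *
import cv2,numpy as np
s=snapshot("side"); cv2.imwrite("pics/s2.png",cv2.resize(s["pixels"][120:285,195:395],None,fx=3.6,fy=3.6)[:,:,::-1])
E
python3 go.py "[575.7,-117.5,388]"
```

```text
time: 3.57
tool_pos: [577.1, -117.5, 435.7]
tcp_rot: [179.8, 0.0, 81.8]
ft_force: [5.6, -0.6, 0.1]
finger_gap: 21.9
t 3.57 pos [ 577.07 -117.49  435.69] rot [179.8    0.01  81.79] F [ 5.64 -0.57  0.08] gap 21.9
delta mm [-0.2  -1.52 47.69] frac [-0.   -0.01  0.32] rot deg [ 0.2   0.01 -0.01] frac [ 0.  0. -0.]
t 3.62 pos [ 577.1  -117.5   434.74] rot [179.82   0.01  81.8 ] F [ 7.61 -1.27  0.96] gap 22.1
delta mm [-0.19 -1.53 46.74] frac [-0.   -0.01  0.31] rot deg [ 0.18  0.01 -0.  ] frac [ 0.  0. -0.]
```

View pics/s2.png

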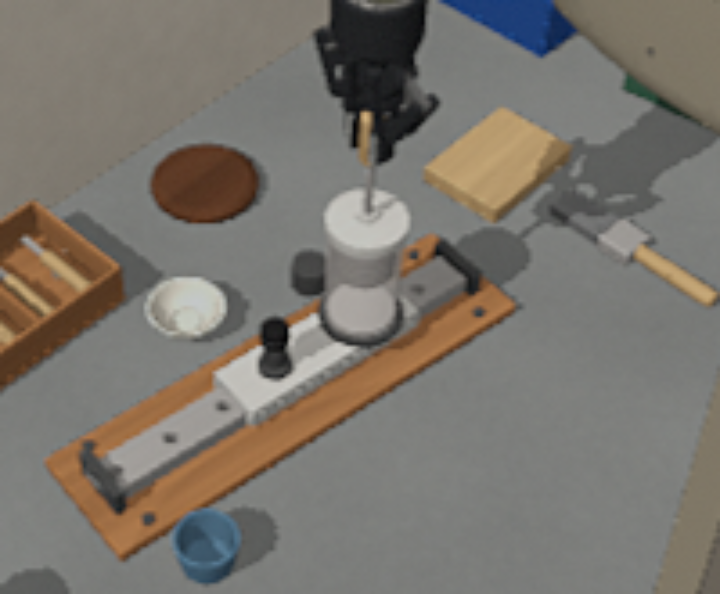

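The brush is drawn up: its rod is exposed between the lid at (370,205) and the grip at (366,140). Now down.

```bash
python3 -m jog '[{"tx":0,"ty":0.008,"tz":0.1,"ax":0,"ay":0,"az":0,"hand":0},{"tx":0,"ty":0.008,"tz":0.2,"ax":0,"ay":0,"az":0,"hand":0},{"tx":0,"ty":0.008,"tz":0.29,"ax":0,"ay":0,"az":0,"hand":0},{"tx":0,"ty":0.008,"tz":0.335,"ax":0,"ay":0,"az":0,"hand":0},{"tx":0,"ty":0.008,"tz":0.335,"ax":0,"ay":0,"az":0,"hand":0}]'; python3 -m jog '[{"tx":0,"ty":0,"tz":0,"ax":0,"ay":0,"az":0,"hand":0},{"tx":0,"ty":0,"tz":0.01,"ax":0,"ay":0,"az":0,"hand":0},{"tx":0,"ty":0,"tz":0.01,"ax":0,"ay":0,"az":0,"hand":0}]';python3 go.py "[575.7,-117.5,388]"
```

```text
time: 4.03
tool_pos: [577.8, -117.7, 380.7]
tcp_rot: [-179.9, -0.0, 81.8]
ft_force: [6.4, -0.1, -3.6]
finger_gap: 22.1
time: 4.28
tool_pos: [577.7, -117.6, 381.0]
tcp_rot: [-180.0, -0.0, 81.8]
ft_force: [6.2, -0.9, -2.4]
finger_gap: 22.1
t 4.28 pos [ 577.73 -117.65  381.01] rot [-179.97   -0.     81.79] F [ 6.2  -0.92 -2.44] gap 22.1
delta mm [-0.14 -2.03 -6.99] frac [-0.   -0.01 -0.05] rot deg [-0.03 -0.   -0.01] frac [-0. -0. -0.]
```

```bash
python3 -m jog '[{"tx":0,"ty":0,"tz":0.013,"ax":0,"ay":0,"az":0,"hand":0},{"tx":0,"ty":0,"tz":0.013,"ax":0,"ay":0,"az":0,"hand":0},{"tx":0,"ty":0,"tz":0.013,"ax":0,"ay":0,"az":0,"hand":0}]';python3 -m jog '[{"tx":0,"ty":0,"tz":0.013,"ax":0,"ay":0,"az":0,"hand":0},{"tx":0,"ty":0,"tz":0.013,"ax":0,"ay":0,"az":0,"hand":0},{"tx":0,"ty":0,"tz":0.013,"ax":0,"ay":0,"az":0,"hand":0}]'; python3 go.py "[575.7,-117.5,388]"
```

```text
time: 4.53
tool_pos: [577.7, -117.6, 379.7]
tcp_rot: [-180.0, -0.0, 81.8]
ft_force: [4.4, -2.1, -3.0]
finger_gap: 21.8
time: 4.78
tool_pos: [577.6, -117.6, 379.6]
tcp_rot: [180.0, 0.0, 81.8]
ft_force: [-1.2, 0.6, 6.9]
finger_gap: 21.9
t 4.78 pos [ 577.65 -117.63  379.55] rot [179.97   0.01  81.79] F [-1.17  0.56  6.89] gap 21.9
delta mm [-0.15 -1.94 -8.45] frac [-0.   -0.01 -0.06] rot deg [ 0.03  0.01 -0.01] frac [ 0.  0. -0.]
```

Floor contact (z stops at 379.6, upward force). Second stroke.

```bash
python3 -m jog '[{"tx":0,"ty":0,"tz":-0.1,"ax":0,"ay":0,"az":0,"hand":0},{"tx":0,"ty":0,"tz":-0.2,"ax":0,"ay":0,"az":0,"hand":0},{"tx":0,"ty":0,"tz":-0.3,"ax":0,"ay":0,"az":0,"hand":0},{"tx":0,"ty":0,"tz":-0.36,"ax":0,"ay":0,"az":0,"hand":0},{"tx":0,"ty":0,"tz":-0.36,"ax":0,"ay":0,"az":0,"hand":0}]'; python3 -m jog '[{"tx":0,"ty":0,"tz":0,"ax":0,"ay":0,"az":0,"hand":0},{"tx":0,"ty":0,"tz":0.1,"ax":0,"ay":0,"az":0,"hand":0},{"tx":0,"ty":0,"tz":0.2,"ax":0,"ay":0,"az":0,"hand":0},{"tx":0,"ty":0,"tz":0.3,"ax":0,"ay":0,"az":0,"hand":0},{"tx":0,"ty":0,"tz":0.345,"ax":0,"ay":0,"az":0,"hand":0}]'; python3 -m jog '[{"tx":0,"ty":0,"tz":0.01,"ax":0,"ay":0,"az":0,"hand":0},{"tx":0,"ty":0,"tz":0.01,"ax":0,"ay":0,"az":0,"hand":0},{"tx":0,"ty":0,"tz":0.01,"ax":0,"ay":0,"az":0,"hand":0},{"tx":0,"ty":0,"tz":0.01,"ax":0,"ay":0,"az":0,"hand":0}]';python3 go.py "[575.7,-117.5,388]"
```

```text
time: 5.2
tool_pos: [577.6, -117.6, 434.2]
tcp_rot: [180.0, 0.0, 81.8]
ft_force: [0.6, 1.0, 1.0]
finger_gap: 21.9
time: 5.62
tool_pos: [577.9, -117.7, 378.9]
tcp_rot: [180.0, 0.0, 81.8]
ft_force: [-11.6, 3.2, 48.2]
finger_gap: 21.9
time: 5.95
tool_pos: [577.7, -117.7, 379.3]
tcp_rot: [180.0, 0.0, 81.8]
ft_force: [0.5, 0.9, 7.0]
finger_gap: 22.1
t 5.95 pos [ 577.73 -117.65  379.32] rot [179.96   0.01  81.78] F [0.47 0.9  6.96] gap 22.1
delta mm [-0.14 -2.02 -8.68] frac [-0.   -0.01 -0.06] rot deg [ 0.04  0.01 -0.02] frac [ 0.  0. -0.]
```

```bash
python3 -m jog '[{"tx":0,"ty":0,"tz":-0.005,"ax":0,"ay":0,"az":0,"hand":0.7},{"tx":0,"ty":0,"tz":-0.005,"ax":0,"ay":0,"az":0,"hand":0.7},{"tx":0,"ty":0,"tz":-0.005,"ax":0,"ay":0,"az":0,"hand":0.7},{"tx":0,"ty":0,"tz":-0.005,"ax":0,"ay":0,"az":0,"hand":0.7},{"tx":0,"ty":0,"tz":-0.005,"ax":0,"ay":0,"az":0,"hand":0.7}]'; python3 -m jog '[{"tx":0,"ty":0,"tz":-0.12,"ax":0,"ay":0,"az":0,"hand":0.7},{"tx":0,"ty":0,"tz":-0.3,"ax":0,"ay":0,"az":0,"hand":0.7},{"tx":0,"ty":0,"tz":-0.5,"ax":0,"ay":0,"az":0,"hand":0.7},{"tx":0,"ty":0,"tz":-0.55,"ax":0,"ay":0,"az":0,"hand":0.7},{"tx":0.1,"ty":0,"tz":-0.55,"ax":0,"ay":0,"az":0,"hand":0.7}]'; python3 -m jog '[{"tx":0.2,"ty":0,"tz":0,"ax":0,"ay":0,"az":0,"hand":0.7},{"tx":0.4,"ty":0,"tz":0,"ax":0,"ay":0,"az":0,"hand":0.7},{"tx":0.58,"ty":0,"tz":0,"ax":0,"ay":0,"az":0,"hand":0.7},{"tx":0.58,"ty":0,"tz":0,"ax":0,"ay":0,"az":0,"hand":0.7},{"tx":0.58,"ty":0,"tz":0,"ax":0,"ay":0,"az":0,"hand":0.7}]';python3 go.py "[591.5,-15,300]"
python3 - <<'E'
from bench import *
import cv2,numpy as np
s=snapshot("side"); np.savez("side3.npz",**s);cv2.imwrite("pics/s3.png",cv2.resize(s["pixels"][120:285,195:395],None,fx=3.6,fy=3.6)[:,:,::-1])
E
```

```text
time: 6.37
tool_pos: [577.6, -117.6, 379.2]
tcp_rot: [-179.9, -0.0, 81.8]
ft_force: [-0.3, -0.8, -0.2]
finger_gap: 59.6
time: 6.78
tool_pos: [580.2, -104.6, 466.4]
tcp_rot: [179.6, 0.1, 81.7]
ft_force: [0.1, 0.7, -0.3]
finger_gap: 59.8
time: 7.2
tool_pos: [592.4, -15.4, 462.0]
tcp_rot: [-180.0, 0.0, 81.9]
ft_force: [-0.8, 0.1, 0.2]
finger_gap: 59.8
t 7.2 pos [592.39 -15.37 461.96] rot [-179.98    0.01   81.94] F [-0.75  0.13  0.25] gap 59.8
delta mm [  0.26  -0.88 161.96] frac [ 0.   -0.01  1.08] rot deg [-0.02  0.01  0.14] frac [-0.  0.  0.]
```

View pics/s3.png

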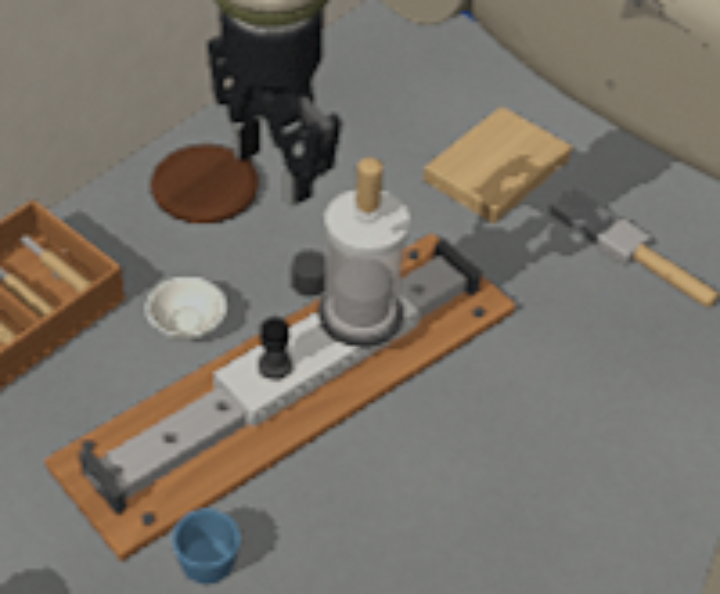

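The brush is down, with its grip just above the lid at (368,185), and the hand is above the knob at (275,335). Descend on the knob.

```bash
python3 -m jog '[{"tx":0,"ty":0,"tz":0.2,"ax":0,"ay":0,"az":0,"hand":0.7},{"tx":0,"ty":0,"tz":0.4,"ax":0,"ay":0,"az":0,"hand":0.7},{"tx":0,"ty":0,"tz":0.6,"ax":0,"ay":0,"az":0,"hand":0.7},{"tx":0,"ty":0,"tz":0.8,"ax":0,"ay":0,"az":0,"hand":0.7},{"tx":0,"ty":0,"tz":0.9,"ax":0,"ay":0,"az":0,"hand":0.7}]';python3 -m jog '[{"tx":0,"ty":0,"tz":0,"ax":0,"ay":0,"az":0,"hand":0.7},{"tx":0,"ty":0,"tz":0,"ax":0,"ay":0,"az":0,"hand":0.7}]'; python3 go.py "[592,-15,249]"
```

```text
time: 7.67
tool_pos: [590.9, -18.0, 322.6]
tcp_rot: [-179.7, 0.0, 81.7]
ft_force: [-0.4, -1.1, -0.8]
finger_gap: 59.8
time: 7.83
tool_pos: [591.9, -17.8, 326.5]
tcp_rot: [-179.9, 0.0, 81.7]
ft_force: [1.2, -0.4, 0.7]
finger_gap: 59.9
t 7.83 pos [591.9  -17.75 326.5 ] rot [-179.87    0.02   81.71] F [ 1.17 -0.37  0.67] gap 59.9
delta mm [ 2.77 -0.12 77.5 ] frac [ 0.02 -0.    0.52] rot deg [-0.13  0.02 -0.09] frac [-0.  0. -0.]
```

```bash
python3 -m jog '[{"tx":0.018,"ty":0,"tz":0.1,"ax":0,"ay":0,"az":0,"hand":0.7},{"tx":0.018,"ty":0,"tz":0.25,"ax":0,"ay":0,"az":0,"hand":0.7},{"tx":0.018,"ty":0,"tz":0.4,"ax":0,"ay":0,"az":0,"hand":0.7},{"tx":0.018,"ty":0,"tz":0.48,"ax":0,"ay":0,"az":0,"hand":0.7},{"tx":0.018,"ty":0,"tz":0.5,"ax":0,"ay":0,"az":0,"hand":0.7}]';python3 -m jog '[{"tx":0,"ty":0,"tz":0,"ax":0,"ay":0,"az":0,"hand":0.6},{"tx":0,"ty":0,"tz":0,"ax":0,"ay":0,"az":0,"hand":0.6},{"tx":0,"ty":0,"tz":0,"ax":0,"ay":0,"az":0,"hand":0.6}]'; python3 go.py "[592,-15,249]"
python3 - <<'E'
from bench import *
import cv2,numpy as np
s=snapshot("side"); cv2.imwrite("pics/s4.png",cv2.resize(s["pixels"][150:270,215:345],None,fx=5,fy=5)[:,:,::-1])
E
```

```text
time: 8.25
tool_pos: [592.4, -14.4, 251.4]
tcp_rot: [-179.9, 0.0, 81.8]
ft_force: [-0.3, 0.1, -0.3]
finger_gap: 59.7
time: 8.5
tool_pos: [593.6, -14.2, 254.5]
tcp_rot: [179.8, -0.0, 81.8]
ft_force: [0.5, 0.5, 0.0]
finger_gap: 51.3
t 8.5 pos [593.63 -14.17 254.47] rot [179.82  -0.    81.79] F [0.49 0.51 0.04] gap 51.3
delta mm [-1.05 -1.51  5.46] frac [-0.01 -0.01  0.04] rot deg [ 0.18 -0.   -0.01] frac [ 0. -0. -0.]
```

View pics/s4.png

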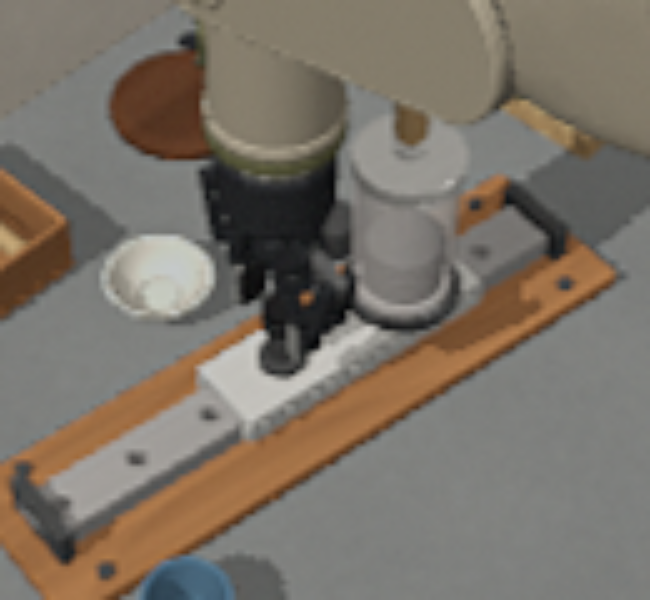

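The fingers straddle the knob (about (285,335) in the crop). I'll lower 4 mm and close.

```bash
python3 -m jog '[{"tx":-0.004,"ty":-0.008,"tz":0.033,"ax":0,"ay":0,"az":0,"hand":0.6},{"tx":-0.004,"ty":-0.008,"tz":0.033,"ax":0,"ay":0,"az":0,"hand":0.6},{"tx":-0.004,"ty":-0.008,"tz":0.033,"ax":0,"ay":0,"az":0,"hand":0.5}]';python3 -m jog '[{"tx":0,"ty":0,"tz":0,"ax":0,"ay":0,"az":0,"hand":0},{"tx":0,"ty":0,"tz":0,"ax":0,"ay":0,"az":0,"hand":0},{"tx":0,"ty":0,"tz":0,"ax":0,"ay":0,"az":0,"hand":0},{"tx":0,"ty":0,"tz":0,"ax":0,"ay":0,"az":0,"hand":0},{"tx":0,"ty":0,"tz":0,"ax":0,"ay":0,"az":0,"hand":0}]' 60; python3 go.py "[592,-15,249]"
```

```text
time: 8.8
tool_pos: [591.2, -14.4, 247.2]
tcp_rot: [-180.0, 0.0, 81.8]
ft_force: [0.1, -0.3, 0.2]
finger_gap: 42.7
time: 9.22
tool_pos: [592.2, -14.5, 248.1]
tcp_rot: [179.9, -0.0, 81.8]
ft_force: [5.8, -0.5, -0.9]
finger_gap: 26.5
t 9.22 pos [592.16 -14.52 248.08] rot [179.86  -0.    81.79] F [ 5.83 -0.46 -0.93] gap 26.5
delta mm [-0.5  -0.08 -0.92] frac [-0.   -0.   -0.01] rot deg [ 0.14 -0.   -0.01] frac [ 0. -0. -0.]
```

```bash
python3 -m jog '[{"tx":0,"ty":0.005,"tz":-0.03,"ax":0,"ay":0,"az":0,"hand":0},{"tx":0,"ty":0.005,"tz":-0.06,"ax":0,"ay":0,"az":0,"hand":0},{"tx":0,"ty":0.005,"tz":-0.09,"ax":0,"ay":0,"az":0,"hand":0},{"tx":0,"ty":0.005,"tz":-0.1,"ax":0,"ay":0,"az":0,"hand":0},{"tx":0,"ty":0.005,"tz":-0.1,"ax":0,"ay":0,"az":0,"hand":0}]'; python3 -m jog '[{"tx":0,"ty":0,"tz":0,"ax":0,"ay":0,"az":0,"hand":0},{"tx":0,"ty":0,"tz":0,"ax":0,"ay":0,"az":0,"hand":0},{"tx":0,"ty":0,"tz":0,"ax":0,"ay":0,"az":0,"hand":0}]'; python3 go.py "[592,-15,263]"
```

```text
time: 9.63
tool_pos: [592.4, -14.6, 261.9]
tcp_rot: [180.0, -0.0, 81.8]
ft_force: [8.5, -1.1, -10.1]
finger_gap: 26.4
time: 9.88
tool_pos: [592.4, -14.6, 261.4]
tcp_rot: [180.0, -0.0, 81.8]
ft_force: [9.4, -1.0, -8.7]
finger_gap: 26.4
t 9.88 pos [592.37 -14.58 261.43] rot [179.96  -0.    81.79] F [ 9.37 -0.96 -8.72] gap 26.4
delta mm [-0.47 -0.31 -1.57] frac [-0.   -0.   -0.01] rot deg [ 0.04 -0.   -0.01] frac [ 0. -0. -0.]
```

```bash
python3 -m jog '[{"tx":0,"ty":0.006,"tz":-0.01,"ax":0,"ay":0,"az":0,"hand":0},{"tx":0.06,"ty":0.006,"tz":-0.01,"ax":0,"ay":0,"az":0,"hand":0},{"tx":0.14,"ty":0.006,"tz":-0.01,"ax":0,"ay":0,"az":0,"hand":0},{"tx":0.22,"ty":0.006,"tz":-0.01,"ax":0,"ay":0,"az":0,"hand":0},{"tx":0.28,"ty":0.006,"tz":-0.01,"ax":0,"ay":0,"az":0,"hand":0}]'; python3 -m jog '[{"tx":0,"ty":0,"tz":0,"ax":0,"ay":0,"az":0,"hand":0},{"tx":0,"ty":0,"tz":0,"ax":0,"ay":0,"az":0,"hand":0},{"tx":0,"ty":0,"tz":0,"ax":0,"ay":0,"az":0,"hand":0}]'; python3 go.py "[600.9,44.9,263]"
```

```text
time: 10.3
tool_pos: [598.8, 27.1, 262.3]
tcp_rot: [-179.9, 0.0, 81.8]
ft_force: [6.9, -3.4, -10.4]
finger_gap: 25.9
time: 10.55
tool_pos: [598.8, 27.3, 262.3]
tcp_rot: [-179.9, -0.0, 81.8]
ft_force: [6.4, 0.1, -9.6]
finger_gap: 26.0
t 10.55 pos [598.83  27.3  262.34] rot [-179.93   -0.01   81.81] F [ 6.44  0.12 -9.64] gap 26.0
delta mm [17.71 -0.45 -0.66] frac [ 0.12 -0.   -0.  ] rot deg [-0.07 -0.01  0.01] frac [-0. -0.  0.]
```

```bash
python3 -m jog '[{"tx":0.04,"ty":0,"tz":0,"ax":0,"ay":0,"az":0,"hand":0},{"tx":0.08,"ty":0,"tz":0,"ax":0,"ay":0,"az":0,"hand":0},{"tx":0.11,"ty":0,"tz":0,"ax":0,"ay":0,"az":0,"hand":0},{"tx":0.118,"ty":0,"tz":0,"ax":0,"ay":0,"az":0,"hand":0},{"tx":0.118,"ty":0,"tz":0,"ax":0,"ay":0,"az":0,"hand":0}]'; python3 -m jog '[{"tx":0,"ty":0,"tz":0,"ax":0,"ay":0,"az":0,"hand":0},{"tx":0,"ty":0,"tz":0,"ax":0,"ay":0,"az":0,"hand":0},{"tx":0,"ty":0,"tz":0,"ax":0,"ay":0,"az":0,"hand":0}]'; python3 go.py "[600.9,44.9,263]"
```

```text
time: 10.97
tool_pos: [601.4, 44.6, 262.3]
tcp_rot: [-179.9, 0.0, 81.8]
ft_force: [7.2, 0.5, -9.4]
finger_gap: 26.4
time: 11.22
tool_pos: [601.3, 44.6, 262.3]
tcp_rot: [-179.9, -0.0, 81.8]
ft_force: [7.1, 1.0, -9.9]
finger_gap: 26.4
t 11.22 pos [601.34  44.55 262.31] rot [-179.93   -0.01   81.79] F [ 7.14  1.   -9.88] gap 26.4
delta mm [ 0.28 -0.48 -0.69] frac [ 0. -0. -0.] rot deg [-0.07 -0.01 -0.01] frac [-0. -0. -0.]
```

```bash
python3 - <<'E'
from bench import *
from h import *
import cv2,numpy as np
for n in("side","top"):
  s=snapshot(n); np.savez(n+"5.npz",**s)
  b=(150,275,205,345) if n=="side" else (160,260,195,405)
  cv2.imwrite(f"pics/{n}5.png",cv2.resize(s["pixels"][b[0]:b[1],b[2]:b[3]],None,fx=3.8,fy=3.8)[:,:,::-1])
E
```

```text
(no output)
```

View pics/side5.png

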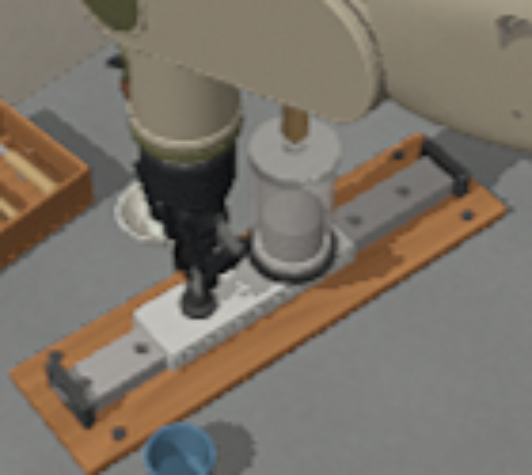

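View pics/top5.png

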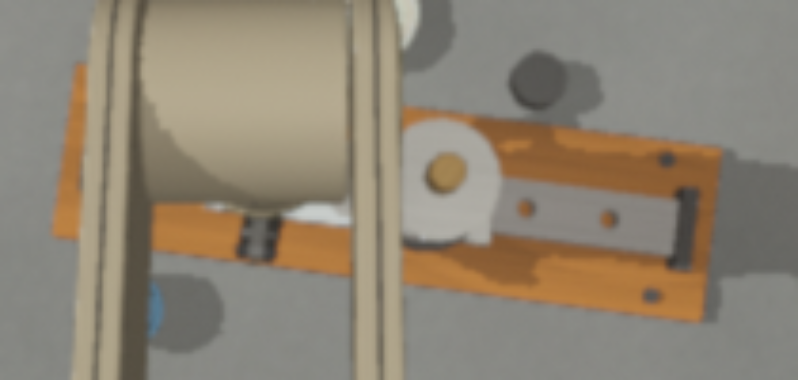

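The carriage has moved 59.8 mm with the knob and one free hole is left ahead. Press down now.

```bash
python3 -m jog '[{"tx":0,"ty":0,"tz":0.025,"ax":0,"ay":0,"az":0,"hand":0},{"tx":0,"ty":0,"tz":0.05,"ax":0,"ay":0,"az":0,"hand":0},{"tx":0,"ty":0,"tz":0.075,"ax":0,"ay":0,"az":0,"hand":0},{"tx":0,"ty":0,"tz":0.1,"ax":0,"ay":0,"az":0,"hand":0},{"tx":0,"ty":0,"tz":0.11,"ax":0,"ay":0,"az":0,"hand":0}]'; python3 -m jog '[{"tx":0,"ty":0,"tz":0,"ax":0,"ay":0,"az":0,"hand":0},{"tx":0,"ty":0,"tz":0,"ax":0,"ay":0,"az":0,"hand":0},{"tx":0,"ty":0,"tz":0,"ax":0,"ay":0,"az":0,"hand":0}]'; python3 go.py "[601,44.9,243]"
```

```text
time: 11.73
tool_pos: [601.4, 44.5, 247.0]
tcp_rot: [-180.0, -0.0, 81.8]
ft_force: [0.4, 2.0, 1.3]
finger_gap: 26.4
time: 11.98
tool_pos: [601.4, 44.5, 247.6]
tcp_rot: [-180.0, -0.0, 81.8]
ft_force: [-1.0, 1.2, -0.8]
finger_gap: 26.0
t 11.98 pos [601.42  44.54 247.59] rot [-179.97   -0.     81.79] F [-0.97  1.18 -0.77] gap 26.0
delta mm [ 0.3  -0.47  4.59] frac [ 0.   -0.    0.03] rot deg [-0.03 -0.   -0.01] frac [-0. -0. -0.]
```

```bash
python3 -m jog '[{"tx":0,"ty":0,"tz":0.015,"ax":0,"ay":0,"az":0,"hand":0},{"tx":0,"ty":0,"tz":0.03,"ax":0,"ay":0,"az":0,"hand":0},{"tx":0,"ty":0,"tz":0.04,"ax":0,"ay":0,"az":0,"hand":0},{"tx":0,"ty":0,"tz":0.04,"ax":0,"ay":0,"az":0,"hand":0},{"tx":0,"ty":0,"tz":0.04,"ax":0,"ay":0,"az":0,"hand":0}]'; python3 go.py "[601,44.9,243]"
```

```text
time: 12.4
tool_pos: [601.6, 44.5, 242.6]
tcp_rot: [-180.0, -0.0, 81.8]
ft_force: [-8.1, 2.1, 12.8]
finger_gap: 26.1
t 12.4 pos [601.56  44.52 242.59] rot [-179.99   -0.     81.79] F [-8.1   2.11 12.78] gap 26.1
delta mm [ 0.29 -0.6  -0.41] frac [ 0. -0. -0.] rot deg [-0.01 -0.   -0.01] frac [-0. -0. -0.]
```

```bash
python3 -m jog '[{"tx":0,"ty":0,"tz":0.008,"ax":0,"ay":0,"az":0,"hand":0},{"tx":0,"ty":0,"tz":0.008,"ax":0,"ay":0,"az":0,"hand":0},{"tx":0,"ty":0,"tz":0.008,"ax":0,"ay":0,"az":0,"hand":0},{"tx":0,"ty":0,"tz":0.008,"ax":0,"ay":0,"az":0,"hand":0},{"tx":0,"ty":0,"tz":0.008,"ax":0,"ay":0,"az":0,"hand":0}]'; python3 go.py "[601,44.9,243]"; python3 - <<'E'
from bench import *
from h import *
import cv2,numpy as np
s=snapshot("side"); np.savez("side6.npz",**s)
cv2.imwrite("pics/side6.png",cv2.resize(s["pixels"][150:275,205:345],None,fx=4.5,fy=4.5)[:,:,::-1])
E
```

```text
time: 12.82
tool_pos: [601.6, 44.5, 242.5]
tcp_rot: [180.0, -0.0, 81.8]
ft_force: [-13.4, 2.3, 21.1]
finger_gap: 26.2
t 12.82 pos [601.63  44.54 242.52] rot [179.99  -0.    81.8 ] F [-13.37   2.3   21.07] gap 26.2
delta mm [ 0.26 -0.68 -0.48] frac [ 0. -0. -0.] rot deg [ 0.01 -0.   -0.  ] frac [ 0. -0. -0.]
```

View pics/side6.png

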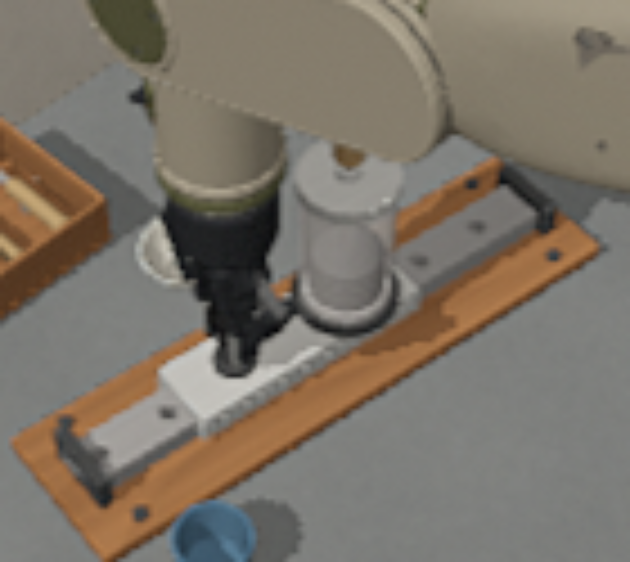

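```bash
python3 -c "
from bench import *
print(hand_in()); s=sense(); print(s['time'],s['tool_pos'],s['ft_force'],s['finger_gap'])"
```

```text
the job is handed in; nothing more can be done
None
the job is handed in; nothing more can be done
```

The job is done and handed in at about 12.9 s of the 50 s. I gripped the brush, worked it two full strokes, and left it on the jar floor. Then I lifted the knob about 14 mm (to roughly 0.019 plunger lift), slid the carriage one hole to the left, and pressed the knob home. The arm is still gripping and pressing it. No verdict is reported, so the checks below are from my own measurements.

**Last checks:**
- **Carriage:** the tool moved 59.8 mm along the rail. The knob dropped to its floating height with about zero force, so the pin is in the hole and not riding on the bar.
- **Plunger:** it came to a hard stop 5.1 mm below the floating height. Extra push raised the force to 21 N without further travel, against the 4 N the spring needs.
- **Grip:** the finger gap is 26 mm on the knob, at a 60 N grip.
- **Brush and bystanders:** the last side picture shows the bristle head at the jar floor. The bystanders visible in it (cup, dish) look undisturbed; not all seven are in view.

**What disagreed or went less well:**
- **Jar distance:** I measured about 104 mm between the jar's axis and the plunger, not the 125 mm stated. I used the measured positions.
- **Lid height:** depth readings put the lid face at about 182 mm, against 189 mm stated for its top. That may be the height of the collar.
- **Second stroke:** the brush touched the jar floor with a brief 48 N at the wrist.
- **Sideways load:** about 13 N remains across the rail at the end.

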